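# Slide a soap through the curing box flap

## Task

Push the rose-red round soap along the feed deck and in under the orange hanging flap of the curing box, until all of it has gone in and lies flat on the box floor, one small step down; then draw the fingers back out so that the flap swings fully shut behind it. Only push the soap with the fingers, smoothly: do not lift it, flick it or turn it over. Leave the black soap, the cream tube and the steel bowl where they stand.

Things in the scene. Friction and masses are not known exactly. Their poses are not given: they have to be found in the camera images.
- curing_box: Fixed plywood box behind a level feed deck, white floor. Origin on the bench top below the shut flap, midway across. +x = feed direction (level, away from the robot; yaw varies), z up. The deck top, 40 mm above the bench, runs from x = -170 to -3 mm and ends in a step down of 12 mm to the box floor (28 mm above the bench, to x = 180 mm). Box sides from x = -10 mm, tops 106 mm above the bench.
- deck_front (a point): Middle of the deck's front edge (robot side), on its top, 170 mm before the flap. The deck is open above; a low rail each side, 15 mm high above it, inner faces 65 mm from the middle, runs up to the doorway.
- hinge_mid (a point): Middle of the fixed steel hinge rod (radius 4 mm) across the top of the doorway, 100 mm above the bench, 60 mm above the deck. The doorway is 130 mm wide. Fingertips must reach in just under this rod, so lean the fingers forward a little. Four thin fixed steel bars, 109 mm above the bench, cross over the box, the first 50 mm past the rod.
- flap (a joint): Orange flap with a steel lower edge, 122 mm wide, 4 mm thick, 80 g, hung from the hinge rod. 0 = hanging shut (vertical, at x = 0), positive = swung inwards (towards +x of the box), up to 1.5 rad. It opens inwards only, swings freely and falls shut by its own weight; it is pushed open by whatever is slid against it and rests on that.
- flap_edge (a point): Middle of the flap's lower edge: 38 mm below the hinge axis and 22 mm above the deck when shut, so a soap on the deck pushes it open and a soap down on the box floor lies wholly below it.
- soap_center (a point): Centre (half-way up) of the rose-red soap: a loose disc of diameter 70 mm, 30 mm thick, about 130 g, lying flat on the feed deck in front of the flap; its z axis is up. Its centre lies 15 mm above the deck. It slides and may slip sideways off a single fingertip. Pushed over the step it tips nose down a little, then drops flat once its rear leaves the step.
- charcoal_soap: Black soap, disc of diameter 70 mm, 30 mm thick, loose on the bench beside the box; origin at the centre of its underside. Leave alone.
- mould_tube: Cream upright cylinder of diameter 54 mm, 90 mm high, loose on the bench beside the box; origin at the centre of its underside. Leave alone.
- steel_bowl: Steel bowl, rim diameter 100 mm, 40 mm high, loose on the bench beside the box; origin at the centre of its underside. Leave alone.
- soap: The same rose-red soap as a body; origin at the centre of its underside.
Things that resemble listed ones, but are neither listed nor needed, are in the scene too. Several things have the shape of the soap; the one meant has the colours described above.

How it is judged:
By the outcome, as a careful person would: the job done as asked, in the order asked, and still so for the second after the job is handed in, with the robot touching nothing.
It also fails if it takes over 48 s, if anything falls off the work surface, if the arm or the gripper's body presses on something with over 40 N, if the wrist force passes 120 N, or if a joint passes its speed limit or range.

## Robot

A 6-joint arm with a two-finger parallel gripper is mounted at the origin on the work surface. World frame = base frame: x ahead of the robot, y to its left, z up, the work surface at z = 0. Lengths are in mm, angles in rad, forces in N, time in s.
With the tool pointing down it reaches from about 350 to 875 mm from the base axis. Payload 4.2 kg.
Tool frame: the origin (TCP) lies at the very end of the fingers, on their centre line; the grasp point (between the pads) lies 19 mm behind it; z points along the fingers, y is the line along which they close (so a half turn about z gives the same grasp; the last joint's range is limited). The gripper opens to 85 mm and grips with 20 to 120 N. Pads are 22 mm wide; open, the fingers measure 114 mm over their backs; the gripper's body (76 mm by 85 mm) begins 54 mm behind the grasp point. The pads swing forward as they close: fully open they stand 13 mm farther back than shut.
Start: joints at [1.43, 0.385, 0.008, 0, -1.194, -0.259], TCP at [243.238, 575.703, 231.312] pointing down, gripper open.
Joint ranges: [-3.14, 3.14], [-1.21, 2.06], [-1.07, 1.41], [-3.16, 2.05], [-2.99, -0.16], [-3.1, 3.1]. Speed limits (rad/s): [2.79, 2.79, 3.14, 3.14, 3.14, 3.14].

## Interface

Orientations are given as a unit quaternion [x, y, z, w].
In Python, from bench import arm gives the robot as it stands.
- The arm moves only by the tool servo_tool, never from a script. Its argument "rows" is a list that holds one entry, the list of rows, each a list of 7 numbers: the finger opening in mm, from 0 to 85.4, then the shift along the tool's x, y, z in mm, then the turn, a rotation vector about the tool's x, y, z in rad. A call has 1 to 10 rows; each row is the pose to reach, as a shift and turn from the pose commanded when the call began, along the tool's axes at that moment; what a row does not reach only later rows make up. A row lasts 1/8 s, in which the tool goes at most 62.5 mm and 10.7 degrees, less where a joint would pass 70% of its speed; a pose out of reach is approached as far as the arm can. A call with a gripper value outside its range is refused whole. The fingers move at their own pace and stop on an object; the grip force is fixed at half the most. Time passes only in rows, so rows that repeat a pose let the fingers close. It gives the time, the measured TCP pose, the force, the opening and the grip force at its end, in the units of the state.
- arm.read_state(): the state, without advancing time (a new reading comes with each control period).
- arm.get_image(name): name is "scene" or "top" or "wrist"; returns the picture (420x560x3 uint8, red, green, blue); there is no depth.
- arm.camera_params(name): a dict with "intrinsics" (3x3 intrinsics, pixels), "D" ([k1, k2, p1, p2, k3] as OpenCV has them; the pictures are not rectified), "R" (3x3) and "t" (3): a world point X has camera coordinates R X + t. Camera axes: x right, y down, z forward; pixel columns grow to the right and rows downward; lengths in mm; the calibration is good to about 2 mm. A picture is of the moment at which its call begins: read the wrist's pose just before it. camera_params takes no time and is no camera call; for the wrist camera it gives the pose at the moment of the call.
- arm.job_done(): hands the job in; it is judged then, once.
The state is a dict: "clock": time; "joints": joint angles; "joint_vel": joint speeds; "joint_efforts": joint torques, N m; "position": TCP position; "ee_rot": TCP orientation; "contact_force": force on the tool from outside, world axes, zero at the start; "wrist_torque": the same for the moment, N m; "gripper_width": finger opening in mm; "grasp_force": force on a finger pad.
Only numpy, scipy, OpenCV 4.12 (cv2) and the standard library are available. Lean on these libraries where they do the work, as an engineer would, in place of code of your own. Each camera call takes 0.05 s, during which the arm holds its last target. There are 200 camera calls.

## Working session

There is one attempt and no reset: what is moved stays moved. The work goes in short steps, Python scripts to look and compute and a tool call to move; the robot and the scene stay as the last step left them, time stands still between calls to the robot, and variables do not carry over. Pictures are saved under pics/ and viewed, at most 10 in all, crops included, and the job is handed in when it is done.

Besides the shell and the picture viewer there is one more tool, called after ">>>" in YAML: its name, and indented under it one key for each argument. servo_tool: Moves the arm, as the interface text tells. Its arguments: {"type":"object","properties":{"rows":{"type":"array"}},"required":["rows"]}

```bash
mkdir -p pics; python3 - <<'E'
from bench import arm
import cv2
s=arm.read_state();print(s['clock'],s['position'],s['ee_rot'],s['gripper_width'])
for n in("scene","top"):
    cv2.imwrite(f"pics/{n}0.png",arm.get_image(n)[:,:,::-1])
    p=arm.camera_params(n);print(n,p)
E
```

```text
0.0 [243.0185357  575.17392136 230.22062146] [ 9.80073325e-01 -1.98632954e-01 -1.57468633e-04  1.09620331e-03] 85.35391339248744
scene {'intrinsics': array([[388.80339854,   0.        , 283.87499919],
       [  0.        , 388.80339854, 207.67288994],
       [  0.        ,   0.        ,   1.        ]]), 'D': array([0.03890094, 0.        , 0.        , 0.        , 0.        ]), 'R': array([[-0.23834363,  0.9709445 ,  0.02142664],
       [ 0.61184092,  0.16725285, -0.77309584],
       [-0.75421681, -0.17115278, -0.63392723]]), 't': array([  74.34679229, -294.39343769, 1210.53513374])}
top {'intrinsics': array([[414.27482994,   0.        , 281.40987418],
       [  0.        , 414.27482994, 206.61190681],
       [  0.        ,   0.        ,   1.        ]]), 'D': array([-0.12885222,  0.        ,  0.        ,  0.        ,  0.        ]), 'R': array([[-0.02898879, -0.9994923 , -0.01322124],
       [-0.98437922,  0.03084338, -0.17333853],
       [ 0.17365831,  0.00798984, -0.98477355]]), 't': array([ 63.82426715, 607.13101484, 748.40116063])}
```

View pics/scene0.png

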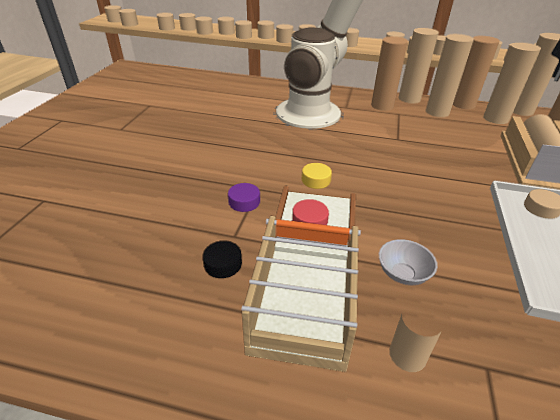

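View pics/top0.png

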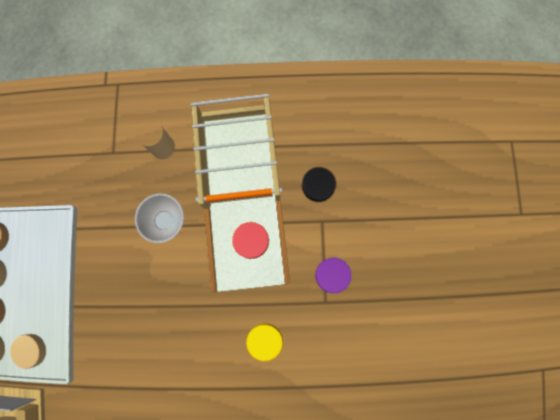

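The red soap is on the deck (top view about 250,240). The hinge rod runs from about (205,198) to (272,192), and the box is ahead of it. I'll enlarge both views to read the points.

```bash
python3 - <<'E'
import cv2
t=cv2.imread('pics/top0.png')[170:310,180:310];s=cv2.imread('pics/scene0.png')[175:275,240:380]
cv2.imwrite('pics/tc.png',cv2.resize(t,None,fx=4,fy=4,interpolation=2));cv2.imwrite('pics/sc.png',cv2.resize(s,None,fx=5,fy=5,interpolation=2))
E
```

```text
(no output)
```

View pics/tc.png

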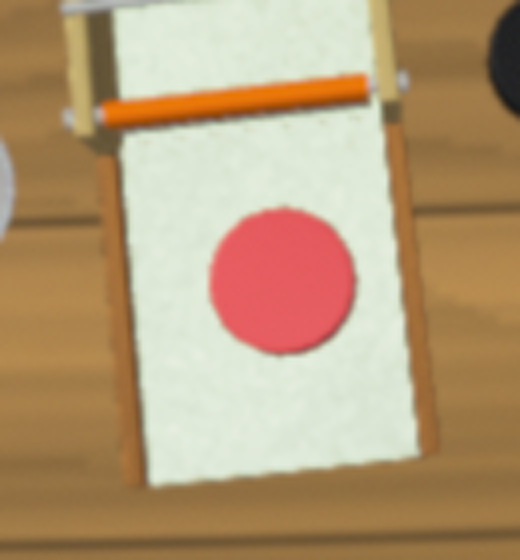

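View pics/sc.png

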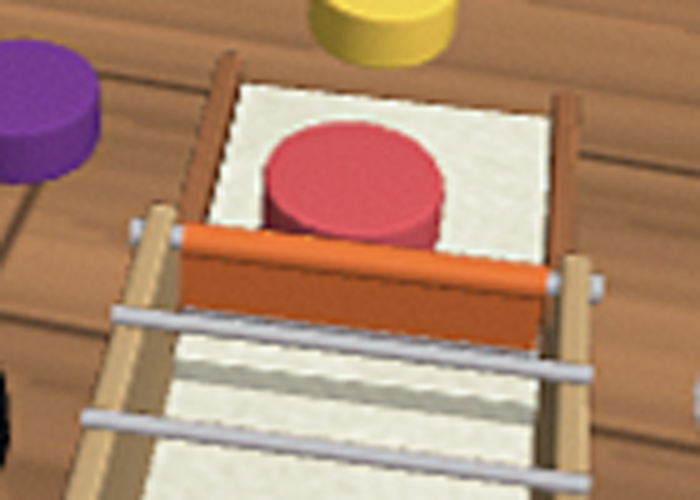

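Enlarged readings (crop pixels):

| Point | Top view | Scene view |
|---|---|---|
| Rod ends | (68,117), (403,80) | (138,232), (597,288) |
| Deck front corners | (147,487), (420,457) | (552,117), (242,85) |
| Soap top centre | (283,281) | about (354,181) |

The scene view faces the robot, so left and right are swapped there.

```bash
cat > h.py <<'E'
import numpy as np,cv2
from bench import arm
def ray(n,uv):
    p=arm.camera_params(n);R=np.array(p['R']);t=np.array(p['t'])
    x=cv2.undistortPoints(np.array([[uv]],float),np.array(p['intrinsics']),np.array(p['D']))[0,0]
    return -R.T@t,R.T@np.r_[x,1]
def plane(n,uv,z):
    o,d=ray(n,uv);return o+d*(z-o[2])/d[2]
def tri(a,b):
    (o,d),(q,e)=a,b
    s=np.linalg.lstsq(np.c_[d,-e],q-o,rcond=None)[0]
    P,Q=o+s[0]*d,q+s[1]*e;return (P+Q)/2,np.linalg.norm(P-Q)
E
python3 - <<'E'
from h import *
np.set_printoptions(precision=1,suppress=True)
T=lambda u,v:(180+(u+.5)/4-.5,170+(v+.5)/4-.5);S=lambda u,v:(240+(u+.5)/5-.5,175+(v+.5)/5-.5)
for n,a,b,z in[('rodL',(68,117),(597,288),100),('rodR',(403,80),(138,232),100),('frL',(147,487),(552,117),40),('frR',(420,457),(242,85),40),('soap',(283,281),(354,181),70)]:
    a,b=T(*a),S(*b);print(n,*tri(ray('top',a),ray('scene',b)),plane('top',a,z),plane('scene',b,z))
E
```

```text
rodL [619.8 201.1 100.6] 0.7245718934062242 [619.9 200.9 100. ] [618.9 201.5 100. ]
rodR [632.1  46.6 100.2] 1.0363914363768225 [632.3  46.1 100. ] [631.8  47.  100. ]
frL [449.8 175.6  39.4] 0.4592510435920609 [449.9 175.2  40. ] [450.5 175.8  40. ]
frR [460.7  44.3  37.9] 0.9556016338774378 [460.9  43.8  40. ] [463.4  45.3  40. ]
soap [544.7 106.6  65.6] 1.9636230296627584 [544.4 105.3  70. ] [549.6 108.3  70. ]
```

```bash
cat >> h.py <<'E'
from scipy.spatial.transform import Rotation as Ro
O=np.array([626,123.9,0]);yaw=.0815
f=np.array([np.cos(yaw),np.sin(yaw),0]);l=np.array([-f[1],f[0],0]);Z=np.array([0,0,1.])
def tgt(x,y,z,deg):
    c,s=np.cos(np.radians(deg)),np.sin(np.radians(deg))
    return O+x*f+y*l+z*Z, np.c_[f*c+Z*s,-l,f*s-Z*c]
def rel(x,y,z,deg):
    s=arm.read_state();R=Ro.from_quat(s['ee_rot']);p,M=tgt(x,y,z,deg)
    print('t',s['clock'],'shift',(R.inv().apply(p-s['position'])).round(1),'rot',(R.inv()*Ro.from_matrix(M)).as_rotvec().round(4))
def where():
    s=arm.read_state();d=s['position']-O;R=Ro.from_quat(s['ee_rot']).as_matrix()
    print('t',s['clock'],'box xyz',np.round([d@f,d@l,d[2]],1),'tilt',np.degrees(np.arcsin(R[:,2]@f)).round(1),'w',s['gripper_width'],'F',np.round(s['contact_force'],1))
E
python3 - <<'E'
from h import *
d=np.array([544.8,106,0])-O;print(d@f,d@l)
rel(-165,-11,200,36);where()
E
```

```text
-82.38770941642262 -11.230108508608216
t 0.1 shift [387.3 352.7  31.1] rot [ 0.1531  0.6163 -0.4648]
t 0.1 box xyz [-344.9  481.   230.3] tilt -0.0 w 85.34184017671315 F [ 0.1 -0.2 -0.9]
```

>>> servo_tool:
  rows:
    - [[40, 43, 39, 3.5, 0.017, 0.068, -0.052], [40, 86, 78, 7, 0.034, 0.137, -0.103], [40, 129, 118, 10, 0.051, 0.205, -0.155], [40, 172, 157, 14, 0.068, 0.274, -0.207], [40, 215, 196, 17, 0.085, 0.342, -0.258], [40, 258, 235, 21, 0.102, 0.411, -0.31], [40, 301, 274, 24, 0.119, 0.479, -0.3615], [40, 344, 313.5, 27.5, 0.136, 0.548, -0.413], [40, 387.3, 352.7, 31.1, 0.1531, 0.6163, -0.4648], [40, 387.3, 352.7, 31.1, 0.1531, 0.6163, -0.4648]]

```text
clock: 1.35
position: [468.8, 101.6, 220.5]
ee_rot: [0.954, 0.037, 0.298, -0.008]
contact_force: [-5.6, 12.2, -7.5]
gripper_width: 40.1
grasp_force: 0.0
```

```bash
python3 - <<'E'
from h import *
where();print(arm.read_state()['joints'])
rel(-165,-11,75,36)
cv2.imwrite('pics/w1.png',arm.get_image('wrist')[:,:,::-1])
E
```

```text
t 1.35 box xyz [-158.5   -9.4  220.5] tilt 34.7 w 40.10451340951523 F [-5.6 12.2 -7.5]
[ 0.34655944 -0.10193374 -1.06945746  1.46626975 -0.15941354 -0.11559457]
t 1.35 shift [-88.1   0.6 116. ] rot [ 0.0092  0.0233 -0.0014]
```

View pics/w1.png

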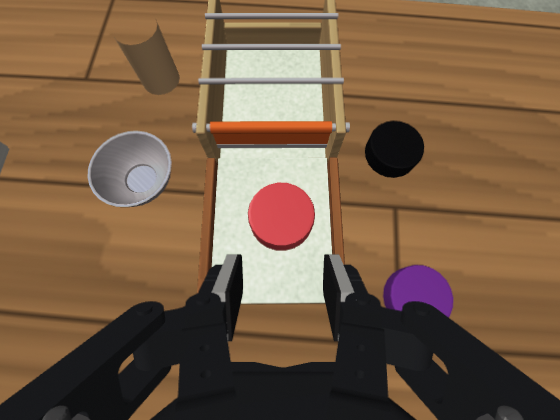

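The wrist view shows the fingers straddling the deck line, with the soap at (281,216) slightly right of the deck centre. j3 and j5 are at their limits in this tilted pose, so I'll use less tilt here and lean more as the arm reaches out.

```bash
python3 - <<'E'
from h import *
rel(-155,-11,130,18)
E
```

```text
t 1.4 shift [-49.4  -3.2  76.6] rot [ 0.0146 -0.2921 -0.0085]
```

>>> servo_tool:
  rows:
    - [[40, -10, -0.6, 15, 0.003, -0.1, -0.002], [40, -20, -1.2, 31, 0.006, -0.2, -0.004], [40, -30, -2, 46, 0.009, -0.292, -0.006], [40, -40, -2.6, 61, 0.012, -0.292, -0.008], [40, -49.4, -3.2, 76.6, 0.0146, -0.2921, -0.0085], [40, -49.4, -3.2, 76.6, 0.0146, -0.2921, -0.0085]]

```text
clock: 2.15
position: [470.1, 107.2, 127.7]
ee_rot: [0.987, 0.045, 0.153, -0.008]
contact_force: [0.5, -0.1, 0.6]
gripper_width: 40.0
grasp_force: 0.0
```

```bash
python3 - <<'E'
from h import *
where();print(arm.read_state()['joints'])
rel(-155,-11,60,18)
from scipy.optimize import least_squares
def fk(q,p):
    h,r0,L1,L2,e,T=p
    A=q[1]-q[2]
    r=r0+L1*np.sin(q[1])+L2*np.cos(A)+e*np.sin(A);z=h+L1*np.cos(q[1])-L2*np.sin(A)+e*np.cos(A)
    Rw=Ro.from_euler('z',q[0])*Ro.from_euler('y',A)*Ro.from_euler('x',q[3])*Ro.from_euler('y',-q[4])
    d=Rw.apply([1,0,0])
    return np.array([r*np.cos(q[0]),r*np.sin(q[0]),z])+T*d,d
Q=[([1.43,.385,.008,0,-1.194,-.259],[243.238,575.703,231.312]),([0.34655944,-0.10193374,-1.06945746,1.46626975,-0.15941354,-.1156],[468.8,101.6,220.5])]
s=arm.read_state();Q.append((list(s['joints']),list(s['position'])))
for q,p in Q: print(fk(q,[0]*5+[1])[1])
print(Ro.from_quat(s['ee_rot']).as_matrix()[:,2])
pr=np.array([350,0,400,400,30,270])
r=least_squares(lambda p:np.r_[np.concatenate([fk(q,p)[0]-x for q,x in Q]),(p-pr)*.02],pr);print(r.x,r.fun.round(1))
E
```

```text
t 2.15 box xyz [-156.7   -4.   127.7] tilt 17.7 w 39.981899283973696 F [ 0.5 -0.1  0.6]
[ 0.62849214  0.12541537 -0.84715616  0.44620062 -0.36230913  0.63413625]
t 2.15 shift [-19.    7.2  65. ] rot [-0.0059  0.0056  0.0092]
[-2.85817877e-05 -2.01657768e-04 -9.99999979e-01]
[ 0.46039284  0.33411583 -0.82243847]
[ 0.12234115  0.27800275 -0.95275764]
[ 0.30219123  0.03055071 -0.95275764]
[ 762.26895096  879.50543573 -773.22271977  145.8340711  -329.7043783
 -547.38791225] [-158.6   21.8    1.5    2.9  -23.1  -84.4  -57.8   89.    82.7    8.2
   17.6  -23.5   -5.1   -7.2  -16.3]
```

```bash
cat > k.py <<'E'
from h import *
from scipy.optimize import least_squares
def fk(q,p):
    h,r0,L1,L2,e,T,c=p
    A=q[1]-q[2]
    r=r0+L1*np.sin(q[1])+L2*np.cos(A)+e*np.sin(A);z=h+L1*np.cos(q[1])-L2*np.sin(A)+e*np.cos(A)
    Rb=Ro.from_euler('z',q[0]);Rw=Rb*Ro.from_euler('y',A)*Ro.from_euler('x',-q[3])*Ro.from_euler('y',-q[4])
    d=Rw.apply([1,0,0])
    return Rb.apply([r,c,z])+T*d,d
Q=[([1.43,.385,.008,0,-1.194,-.259],[243.238,575.703,231.312]),([0.34655944,-0.10193374,-1.06945746,1.46626975,-0.15941354,-.1156],[468.8,101.6,220.5])]
s=arm.read_state();Q.append((list(s['joints']),list(s['position'])))
pr=np.array([300,0,400,400,30,270,-160])
E
python3 - <<'E'
from k import *
np.set_printoptions(precision=3,suppress=True)
for q,p in Q: print(fk(q,[0]*5+[1,0])[1])
r=least_squares(lambda p:np.r_[np.concatenate([fk(q,p)[0]-x for q,x in Q]),(p-pr)*.02],pr);print(r.x,r.fun.round(1))
E
```

```text
[-0. -0. -1.]
[ 0.568  0.037 -0.822]
[ 0.302  0.031 -0.953]
[ 574.632  380.726   33.911  290.059 -161.288  117.347 -125.648] [-34.1   4.4   0.7  25.2 -76.5 -39.  -25.1  38.8  38.2   5.5   7.6  -7.3
  -2.2  -3.8  -3.1   0.7]
```

>>> servo_tool:
  rows:
    - [[40, -4, 2, 13, 0, 0, 0], [40, -8, 4, 26, 0, 0, 0], [40, -12, 6, 40, 0, 0, 0], [40, -19, 7.2, 65, -0.006, 0.006, 0.009], [40, -19, 7.2, 65, -0.006, 0.006, 0.009], [40, -19, 7.2, 65, -0.006, 0.006, 0.009]]

```text
clock: 2.9
position: [477.9, 102.7, 79.6]
ee_rot: [0.988, 0.04, 0.147, -0.007]
contact_force: [0.5, 0.5, 0.2]
gripper_width: 39.9
grasp_force: 0.0
```

```bash
python3 - <<'E'
from h import *
where();print(arm.read_state()['joints'])
rel(-150,-11,48,18)
rel(-125,-11,48,20)
cv2.imwrite('pics/s2.png',cv2.resize(arm.get_image('scene')[160:280,220:380,::-1],None,fx=5,fy=5,interpolation=2))
E
```

```text
t 2.9 box xyz [-149.4   -9.    79.6] tilt 16.9 w 39.87259582697957 F [0.5 0.5 0.2]
[ 0.50770167  0.21737354 -0.97354195  0.83520082 -0.16073369  0.33112134]
t 2.9 shift [-9.8  2.  30.1] rot [-0.002   0.0183 -0.0013]
t 2.9 shift [14.1  2.  37.4] rot [-0.002   0.0532 -0.0014]
```

View pics/s2.png

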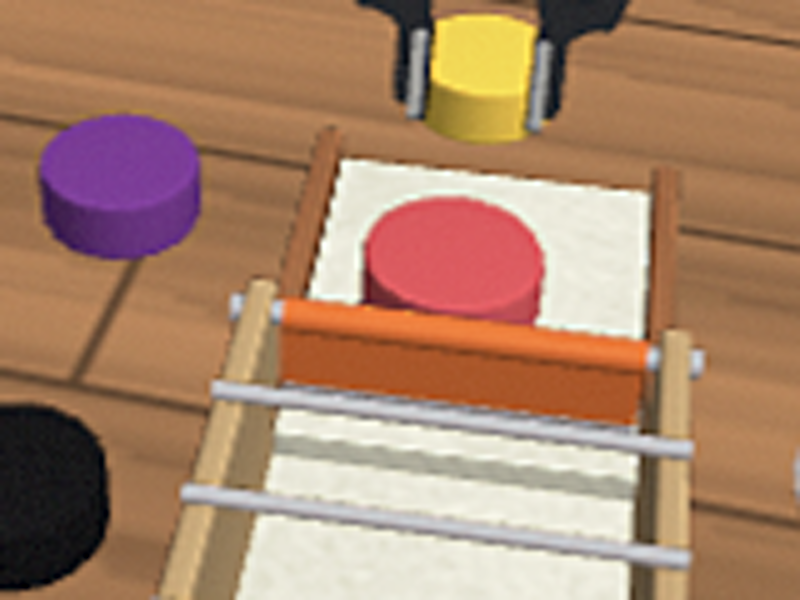

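```bash
cat > k.py <<'E'
from h import *
def basis(q):
    Rb=Ro.from_euler('z',q[0]);A=q[1]-q[2]
    R2=Rb*Ro.from_euler('y',q[1]);R3=Rb*Ro.from_euler('y',A);R5=R3*Ro.from_euler('x',-q[3])*Ro.from_euler('y',-q[4])
    R4=R3*Ro.from_euler('x',-q[3])
    m=lambda R,*i:R.as_matrix()[:,i]
    return np.c_[[0,0,1],m(Rb,0,1),m(R2,0,2),m(R3,0,2),m(R5,0)],m(R5,0),R5   # h,r0,c | L1x,L1z | L2,e | T
Q=[([1.43,.385,.008,0,-1.194,-.259],[243.238,575.703,231.312]),
([0.34655944,-0.10193374,-1.06945746,1.46626975,-0.15941354,-.1156],[468.8,101.6,220.5]),
([0.62849214,0.12541537,-0.84715616,0.44620062,-0.36230913,0.63413625],[470.1,107.2,127.7]),
([0.50770167,0.21737354,-0.97354195,0.83520082,-0.16073369,0.33112134],[477.9,102.7,79.6])]
pr=np.array([350,0,-160,0,400,400,0,250.])
def fit(lam):
    B=np.vstack([basis(q)[0] for q,_ in Q]);y=np.concatenate([x for _,x in Q])
    dp=np.linalg.lstsq(np.vstack([B,lam*np.eye(8)]),np.r_[y-B@pr,np.zeros(8)],rcond=None)[0]
    return pr+dp,y-B@(pr+dp)
E
python3 - <<'E'
from k import *
np.set_printoptions(precision=2,suppress=True)
for lam in(.3,.1,.02,.001): print(*fit(lam))
for q,x in Q: print(basis(q)[1].T)
s=arm.read_state();print(Ro.from_quat(s['ee_rot']).as_matrix()[:,2])
E
```

```text
[ 313.19   34.07 -111.33  111.49  372.31  346.03   20.15  267.84] [ 47.92  -8.99  -8.57 -22.04  87.67  19.4   -2.11 -47.73 -11.15  22.44
  13.08  -2.99]
[ 270.49    1.07 -122.85  193.67  285.19  320.34   39.41  151.22] [ 37.41  -1.11   1.76 -15.15  82.83  12.41  -5.25 -57.83 -14.91  18.54
   8.25  -0.05]
[ 265.07  -22.08 -137.45  272.77  156.81  310.33   51.33   14.44] [ 23.37   3.85   4.31 -10.89  76.93   9.98  -7.68 -67.41 -17.54  21.65
   8.11   3.22]
[ 265.52  -23.65 -138.71  279.36  145.13  309.65   52.06    2.68] [ 22.15   4.24   4.47 -10.64  76.38   9.84  -7.88 -68.22 -17.76  22.04
   8.18   3.45]
[[-0. -0. -1.]]
[[ 0.57  0.04 -0.82]]
[[ 0.3   0.03 -0.95]]
[[ 0.29  0.03 -0.96]]
[ 0.29  0.03 -0.96]
```

```bash
python3 - <<'E'
import k
from k import *
np.set_printoptions(precision=2,suppress=True)
def B2(q):
    B,d,R5=basis(q);return np.c_[B,R5.as_matrix()[:,[1,2]]]
def B3(q):
    B,d,R5=basis(q);M=(R5*Ro.from_euler('x',-q[5])).as_matrix();return np.c_[B,M[:,[1,2]]]
def B4(q):
    B,d,R5=basis(q);M=(R5*Ro.from_euler('x',q[5])).as_matrix();return np.c_[B,M[:,[1,2]]]
y=np.concatenate([x for _,x in Q])
for b in(B2,B3,B4):
  B=np.vstack([b(q) for q,_ in Q]);p0=np.r_[pr,0,0]
  p0[2]=0
  for lam in(.1,.03,.005):
    p=p0+np.linalg.lstsq(np.vstack([B,lam*np.eye(10)]),np.r_[y-B@p0,np.zeros(10)],rcond=None)[0]
    print(b.__name__,p,y-B@p)
E
```

```text
B2 [ 223.84   -1.26  -15.83   27.8   484.85  419.82   -6.7   271.07 -147.07
    8.35] [-2.63  1.77  0.41 -4.79  0.5   1.58 -2.74 -5.8  -2.01  8.47  2.39 -1.25]
B2 [ 167.21    0.4    -2.16    6.61  548.66  421.18   -0.47  286.5  -158.47
    0.01] [-0.56  0.27  0.08 -0.67  0.02  0.13 -0.21 -1.06 -0.27  1.12  0.5  -0.11]
B2 [ 160.32    0.21   -0.12    0.71  562.8   421.71    0.26  295.35 -159.92
   -0.23] [ 0.01  0.01  0.   -0.   -0.02  0.01 -0.03 -0.05 -0.01  0.02  0.06 -0.  ]
B3 [ 329.66    2.89  -24.15   -9.75  562.95  491.19  -81.31  369.32 -144.27
   -0.89] [ -1.9   10.36   1.98  -6.23  51.9    4.1  -13.56 -56.73  -1.97  27.81
  -3.51  -4.32]
B3 [ 356.47   19.1    96.31 -323.34 1098.8   665.18 -201.14  832.06 -269.75
  -10.57] [ -0.68   7.26  -1.02  -2.17  41.81  -3.48 -17.34 -34.97  14.41  24.87
 -13.13  -9.9 ]
B3 [ 376.63   32.51  170.25 -546.34 1475.38  769.54 -273.82 1176.55 -344.55
   -7.76] [ -0.04   5.23  -3.47  -1.03  35.8   -7.61 -17.63 -19.34  25.38  22.45
 -21.29 -14.3 ]
B4 [232.68 -33.69 -72.4  124.68 338.01 340.49  58.52 197.05 -85.85  39.07] [14.17 -4.54  0.18 -4.13 -1.04  6.07  0.62  5.34 -7.5  -2.23  9.7   0.07]
B4 [195.95 -49.03 -78.89 170.56 282.71 329.72  74.12 111.38 -87.45  34.44] [ 5.3  -1.36  1.26 -0.29 -2.28  3.45  1.83 -1.23 -8.27 -3.87  8.71  3.43]
B4 [191.31 -50.98 -80.28 179.04 270.27 327.93  76.31  94.89 -87.62  33.69] [ 3.62 -0.81  1.42  0.25 -2.59  3.13  1.99 -2.52 -8.45 -3.87  8.63  3.89]
```

```bash
cat >> k.py <<'E'
from scipy.optimize import least_squares
P=np.array([160,0,0,0,563,422,0,295.5])
lo=np.array([-3.14,-1.21,-1.07,-3.16,-2.99]);hi=np.array([3.14,2.06,1.41,2.05,-.16])
def FK(q):
    B,d,R5=basis(q);return B@P-160*R5.as_matrix()[:,1],d[:,0]
def IK(x,y,z,deg,seeds=60):
    p,M=tgt(x,y,z,deg);rng=np.random.default_rng(0);out=[]
    def g(q):
        a,d=FK(q);return np.r_[(a-p)/300,d-M[:,2]]
    for _ in range(seeds):
        r=least_squares(g,rng.uniform(lo,hi),bounds=(lo-.5,hi+.5))
        if r.cost<1e-8 and all(np.abs(r.x-o).max()>.02 for o in out): out.append(r.x)
    return out
E
python3 - <<'E'
from k import *
np.set_printoptions(precision=2,suppress=True)
for a in[(-150,-11,48,0),(-150,-11,48,10),(-130,-11,48,15),(-80,-11,48,20),(-40,-11,48,30),(0,-11,48,36),(15,-11,46,30),(15,-11,46,36),(-150,-11,48,36),(-150,-11,150,30)]:
    print(a)
    for q in IK(*a): print('   ',q,'margin',np.minimum(q-lo,hi-q).min().round(2))
E
```

```text
(-150, -11, 48, 0)
    [ 0.54  0.38 -0.55  0.   -0.64] margin 0.48
(-150, -11, 48, 10)
    [ 0.58  0.32 -0.77  0.25 -0.34] margin 0.18
(-130, -11, 48, 15)
    [-0.14  0.32 -0.8  -3.43  0.2 ] margin -0.36
    [ 0.38  0.3  -0.98  1.13 -0.08] margin -0.08
(-80, -11, 48, 20)
(-40, -11, 48, 30)
(0, -11, 48, 36)
(15, -11, 46, 30)
(15, -11, 46, 36)
(-150, -11, 48, 36)
(-150, -11, 150, 30)
```

```bash
cat >> k.py <<'E'
def IK2(x,y,z,deg):
    p,M=tgt(x,y,z,deg);best={}
    def g(q):
        a,d=FK(q);return np.r_[(a-p)/300,d-M[:,2]]
    for j4 in(-3,-2.2,-1.5,-.7,0,.7,1.5):
      for j1 in(-.3,.1,.5):
       for j3 in(-.9,-.5):
        r=least_squares(g,[j1,.4,j3,j4,-.5],bounds=(lo-.1,hi+.1),max_nfev=60)
        if r.cost<1e-8:
            m=np.minimum(r.x-lo,hi-r.x).min();b='flip' if r.x[3]<-1.57 else 'norm'
            if m>best.get(b,(-1,))[0]: best[b]=(m.round(2),r.x.round(2))
    return best
E
time python3 - <<'E'
from k import *
for x in(-150,-80,0,20):
  for th in(0,10,15,20,30,40,50,60):
    b=IK2(x,-11,48,th)
    if b: print(x,th,*[(k,v[0],list(v[1])) for k,v in b.items()])
E
```

```text
-150 0 ('norm', np.float64(0.48), [np.float64(0.54), np.float64(0.38), np.float64(-0.55), np.float64(-0.0), np.float64(-0.64)])
-150 10 ('norm', np.float64(0.18), [np.float64(0.58), np.float64(0.32), np.float64(-0.77), np.float64(0.25), np.float64(-0.34)])
-150 40 ('flip', np.float64(0.15), [np.float64(-0.18), np.float64(0.32), np.float64(-0.83), np.float64(-2.57), np.float64(-0.31)])
-150 50 ('flip', np.float64(0.03), [np.float64(-0.28), np.float64(0.47), np.float64(-1.04), np.float64(-2.76), np.float64(-0.82)])
-80 0 ('norm', np.float64(0.56), [np.float64(0.48), np.float64(0.47), np.float64(-0.38), np.float64(-0.0), np.float64(-0.72)])
-80 10 ('norm', np.float64(0.27), [np.float64(0.52), np.float64(0.41), np.float64(-0.58), np.float64(0.18), np.float64(-0.43)])
-80 15 ('norm', np.float64(0.07), [np.float64(0.51), np.float64(0.38), np.float64(-0.74), np.float64(0.48), np.float64(-0.23)])
-80 50 ('flip', np.float64(0.2), [np.float64(-0.2), np.float64(0.47), np.float64(-0.87), np.float64(-2.78), np.float64(-0.65)])
-80 60 ('flip', np.float64(0.08), [np.float64(-0.24), np.float64(0.63)
[... 793 characters left out ...]
.0), np.float64(-0.85)])
20 10 ('norm', np.float64(0.41), [np.float64(0.45), np.float64(0.54), np.float64(-0.3), np.float64(0.12), np.float64(-0.57)])
20 15 ('norm', np.float64(0.24), [np.float64(0.46), np.float64(0.52), np.float64(-0.42), np.float64(0.25), np.float64(-0.4)])
20 20 ('norm', np.float64(0.0), [np.float64(0.4), np.float64(0.48), np.float64(-0.64), np.float64(0.75), np.float64(-0.16)])
20 50 ('flip', np.float64(0.3), [np.float64(-0.13), np.float64(0.53), np.float64(-0.62), np.float64(-2.78), np.float64(-0.46)])
20 60 ('flip', np.float64(0.3), [np.float64(-0.16), np.float64(0.62), np.float64(-0.74), np.float64(-2.86), np.float64(-0.85)])
real	1m10.862s
user	1m10.473s
sys	0m0.245s
```

The joints and poses fit a consistent arm model (shoulder height 160, links 563 and 422, wrist offset 160, tool 295). In the current branch the tilt limit is about 10° at the deck front and about 18° at the flap. I'll lean the fingers progressively within that, with a narrower opening.

```bash
python3 - <<'E'
from h import *
rel(-150,-11,80,7)
rel(-150,-11,44,7)
E
```

```text
t 2.95 shift [-0.3  1.9 -0.5] rot [-0.002  -0.1735 -0.0009]
t 2.95 shift [-10.8   2.   33.9] rot [-0.002  -0.1735 -0.0009]
```

>>> servo_tool:
  rows:
    - [[20, 0, 1, 0, 0, -0.09, 0], [20, 0, 2, 0, -0.002, -0.1735, -0.001], [20, -4, 2, 11, -0.002, -0.1735, -0.001], [20, -8, 2, 22, -0.002, -0.1735, -0.001], [20, -10.8, 2, 33.9, -0.002, -0.1735, -0.001], [20, -10.8, 2, 33.9, -0.002, -0.1735, -0.001], [20, -10.8, 2, 33.9, -0.002, -0.1735, -0.001]]

```text
clock: 3.82
position: [476.2, 99.4, 43.2]
ee_rot: [0.997, 0.041, 0.06, -0.002]
contact_force: [-0.5, 0.1, 0.7]
gripper_width: 19.8
grasp_force: 0.0
```

```bash
python3 - <<'E'
from h import *
where();print(arm.read_state()['joints'].round(2))
rel(-80,-11,44.7,12)
cv2.imwrite('pics/s3.png',cv2.resize(arm.get_image('scene')[160:260,230:370,::-1],None,fx=5,fy=5,interpolation=2))
E
```

```text
t 3.825 box xyz [-151.3  -12.2   43.2] tilt 6.9 w 19.83335838993065 F [-0.5  0.1  0.7]
[ 0.57  0.35 -0.7   0.14 -0.43  0.95]
t 3.825 shift [71.  -1.2  7. ] rot [0.0018 0.0895 0.0001]
```

View pics/s3.png

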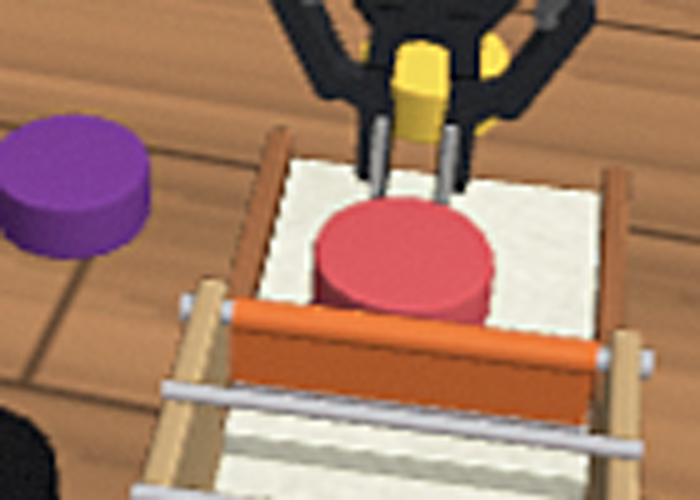

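The fingers are low on the deck behind the soap (pads at about 380 and 445 in the crop, soap centre about 404), roughly centred. Starting the push.

>>> servo_tool:
  rows:
    - [[20, 6, -0.8, 0.6, 0, 0.008, 0], [20, 12, -1.7, 1.2, 0, 0.016, 0], [20, 16, -1.7, 1.6, 0, 0.02, 0], [20, 20, -1.7, 2, 0, 0.025, 0], [20, 24, -1.7, 2.4, 0, 0.03, 0], [20, 28, -1.7, 2.8, 0, 0.036, 0], [20, 32, -1.7, 3.2, 0, 0.042, 0], [20, 37, -1.7, 3.7, 0, 0.048, 0], [20, 42, -1.7, 4.2, 0, 0.054, 0], [20, 47, -1.7, 4.7, 0, 0.06, 0]]

```text
clock: 5.12
position: [524.0, 105.6, 44.3]
ee_rot: [0.995, 0.041, 0.09, -0.003]
contact_force: [-0.8, 0.3, 0.2]
gripper_width: 20.1
grasp_force: 0.2
```

```bash
python3 - <<'E'
from h import *
where()
im=arm.get_image('top');cv2.imwrite('pics/t4.png',im[:,:,::-1])
m=((im[:,:,0]>180)&(im[:,:,1]<120)&(im[:,:,2]<130)&(im[:,:,2]>70)).astype(np.uint8)
n,_,st,c=cv2.connectedComponentsWithStats(m);i=1+st[1:,4].argmax();print(st[i],c[i])
p=plane('top',(st[i][0]+st[i][2]/2-.5,st[i][1]+st[i][2]/2-.5),70)-O;print(p@f,p@l)
rel(-50,-10.5,45.7,14.5)
E
```

```text
t 5.125 box xyz [-103.2  -10.    44.3] tilt 10.4 w 20.054661849231323 F [-0.8  0.3  0.2]
[232 212  36  30 824] [249.54490291 226.5       ]
-63.15288025155976 -12.180732115905055
t 5.175 shift [52.   0.7  8.1] rot [0.0009 0.0715 0.0002]
```

>>> servo_tool:
  rows:
    - [[20, 5, 1, 0.8, 0, 0.007, 0], [20, 10, 1.7, 1.6, 0, 0.014, 0], [20, 15, 1.7, 2.3, 0, 0.021, 0], [20, 20, 1.7, 3.1, 0, 0.028, 0], [20, 25, 1.7, 3.9, 0, 0.035, 0], [20, 30, 1.7, 4.7, 0, 0.042, 0], [20, 35, 1.7, 5.5, 0, 0.049, 0], [20, 40, 1.7, 6.2, 0, 0.056, 0], [20, 45, 1.7, 7, 0, 0.063, 0], [20, 52, 1.7, 8.1, 0, 0.0715, 0]]

```text
clock: 6.42
position: [576.5, 108.2, 45.7]
ee_rot: [0.991, 0.04, 0.126, -0.005]
contact_force: [-1.4, 0.5, 0.7]
gripper_width: 19.7
grasp_force: 0.5
```

```bash
cat > v.py <<'E'
from h import *
def soap(zt):
    im=arm.get_image('top')
    m=((im[:,:,0]>180)&(im[:,:,1]<120)&(im[:,:,2]<130)&(im[:,:,2]>70)).astype(np.uint8)
    n,_,st,c=cv2.connectedComponentsWithStats(m)
    if n<2: print('none');return im
    i=1+st[1:,4].argmax();print(st[i],c[i])
    for nm,uv in(('left',(st[i][0]-.5,c[i][1])),('right',(st[i][0]+st[i][2]-.5,c[i][1])),('far',(c[i][0],st[i][1]-.5)),('near',(c[i][0],st[i][1]+st[i][3]-.5))):
        p=plane('top',uv,zt)-O;print(nm,round(p@f,1),round(p@l,1))
    return im
E
python3 - <<'E'
from v import *
where();soap(70);print(arm.read_state()['joints'].round(2))
rel(-10,-12,46,17.5)
E
```

```text
t 6.425 box xyz [-50.6 -11.7  45.7] tilt 14.5 w 19.660222402323562 F [-1.4  0.5  0.7]
[231 196  35  19 506] [248.35968379 204.48221344]
left -11.5 19.2
right -19.0 -47.1
far 2.0 -16.4
near -34.5 -12.8
[ 0.5   0.43 -0.63  0.35 -0.3   0.83]
t 6.475 shift [38.6  0.5  9.8] rot [0.0008 0.052  0.0004]
```

>>> servo_tool:
  rows:
    - [[20, 4, 0.8, 1, 0, 0.005, 0], [20, 8, 1.5, 2, 0, 0.01, 0], [20, 12, 1.5, 3, 0, 0.016, 0], [20, 16, 1.5, 4, 0, 0.021, 0], [20, 20, 1.5, 5, 0, 0.026, 0], [20, 24, 1.5, 6, 0, 0.032, 0], [20, 28, 1.5, 7, 0, 0.037, 0], [20, 31, 1.5, 7.8, 0, 0.042, 0], [20, 34, 1.5, 8.6, 0, 0.047, 0], [20, 36, 1.5, 9.1, 0, 0.05, 0]]

```text
clock: 7.72
position: [613.4, 109.6, 45.7]
ee_rot: [0.988, 0.04, 0.15, -0.006]
contact_force: [-1.4, 0.1, -0.4]
gripper_width: 20.1
grasp_force: 0.3
```

```bash
python3 - <<'E'
from v import *
where();print(arm.read_state()['joints'].round(2))
rel(0,-13,46,18);rel(-10,-13,46,17.5)
a=arm.get_image('scene')[175:305,235:375,::-1];b=arm.get_image('top')[150:260,190:300,::-1]
a=cv2.resize(a,(431,400),interpolation=2);b=cv2.resize(b,(369,400),interpolation=2)
cv2.imwrite('pics/c5.png',np.hstack([a,b]))
E
```

```text
t 7.725 box xyz [-13.7 -13.2  45.7] tilt 17.3 w 20.08848483929339 F [-1.4  0.1 -0.4]
[ 0.46  0.46 -0.62  0.5  -0.23  0.72]
t 7.725 shift [13.2 -0.2  3.8] rot [0.0012 0.0121 0.0002]
t 7.725 shift [ 3.6 -0.2  0.8] rot [0.0012 0.0034 0.0002]
```

View pics/c5.png

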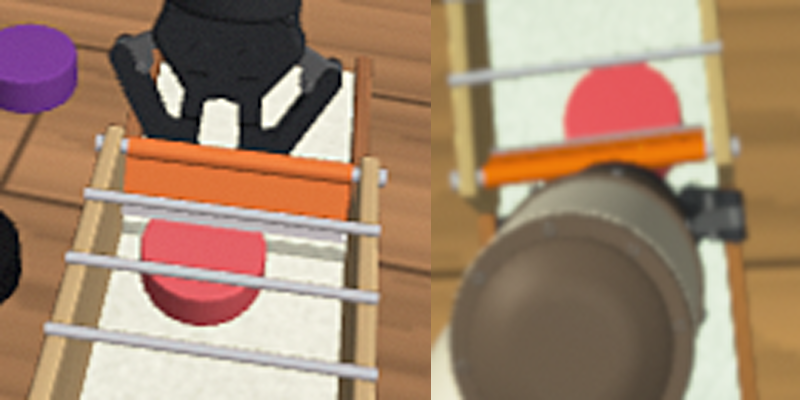

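The soap (left crop about 203,265) is most of the way in, with the flap resting on it. I'll continue in small steps and watch the force at the rod.

>>> servo_tool:
  rows:
    - [[20, 2, 0, 0.6, 0, 0.003, 0], [20, 4, 0, 1.2, 0, 0.007, 0], [20, 6, 0, 1.7, 0, 0.01, 0], [20, 8, 0, 2.3, 0, 0.013, 0], [20, 9, 0, 2.6, 0, 0.015, 0], [20, 9, 0, 2.6, 0, 0.015, 0]]

```text
clock: 8.57
position: [622.8, 110.4, 46.0]
ee_rot: [0.987, 0.04, 0.158, -0.006]
contact_force: [0.5, 1.0, -0.4]
gripper_width: 20.2
grasp_force: 0.1
```

```bash
python3 - <<'E'
from v import *
where();print(arm.read_state()['joints'].round(2))
rel(0,-13,45,19)
a=arm.get_image('scene')[175:305,235:375,::-1]
cv2.imwrite('pics/c6.png',cv2.resize(a,(640,594),interpolation=2))
E
```

```text
t 8.575 box xyz [ -4.3 -13.2  46. ] tilt 18.2 w 20.228528241946016 F [ 0.5  1.  -0.4]
[ 0.44  0.47 -0.63  0.57 -0.21  0.66]
t 8.575 shift [ 3.8 -0.2  2.3] rot [0.001  0.0145 0.0002]
```

View pics/c6.png

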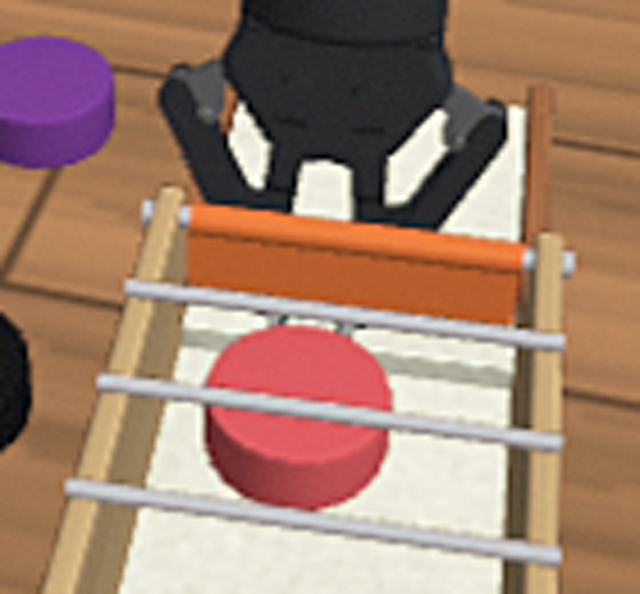

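The soap looks flat on the box floor now and the force has gone. I'll check its place and nudge it a few mm further.

>>> servo_tool:
  rows:
    - [[20, 1, 0, 0.6, 0, 0.004, 0], [20, 2, 0, 1.2, 0, 0.008, 0], [20, 3, 0, 1.8, 0, 0.012, 0], [20, 4, 0, 2.3, 0, 0.014, 0], [20, 5, 0, 2.6, 0, 0.014, 0], [20, 5, 0, 2.6, 0, 0.014, 0]]

```text
clock: 9.38
position: [627.6, 110.5, 44.7]
ee_rot: [0.986, 0.04, 0.164, -0.006]
contact_force: [-3.6, -1.2, 0.5]
gripper_width: 20.0
grasp_force: 0.6
```

```bash
python3 - <<'E'
from v import *
where();print(arm.read_state()['joints'].round(3))
for z in(58,70):
    p=plane('scene',(300.4-.4,260.8-.4),z)-O;print('prev soap centre',z,p@f,p@l)
im=arm.get_image('scene');soap(58)
m=((im[:,:,0]>180)&(im[:,:,1]<120)&(im[:,:,2]<130)&(im[:,:,2]>70)).astype(np.uint8)
ys,xs=np.nonzero(m[240:300,270:330]);print('scene red u',xs.min()+270,xs.max()+270,'v',ys.min()+240,ys.max()+240)
rel(-60,-13,50,13);rel(-40,-13,48,15)
E
```

```text
t 9.375 box xyz [  0.5 -13.5  44.7] tilt 18.9 w 19.98019543593932 F [-3.6 -1.2  0.5]
[ 0.413  0.468 -0.67   0.73  -0.161  0.532]
prev soap centre 58 40.531200591713024 -13.462979883543564
prev soap centre 70 51.71693890300858 -12.61010952052035
[230 167  34  23 638] [246.98275862 177.76959248]
left 44.0 17.9
right 36.4 -48.3
far 62.8 -18.3
near 16.7 -14.0
scene red u 280 319 v 248 286
t 9.475 shift [-55.6  -0.5 -24.5] rot [ 1.800e-03 -1.023e-01 -1.000e-04]
t 9.475 shift [-37.3  -0.5 -16.2] rot [ 0.0018 -0.0674 -0.0001]
```

>>> servo_tool:
  rows:
    - [[20, -4, 0, -1.7, 0, -0.01, 0], [20, -9, 0, -3.9, 0, -0.018, 0], [20, -14, 0, -6.1, 0, -0.026, 0], [20, -20, 0, -8.7, 0, -0.037, 0], [20, -26, 0, -11.3, 0, -0.048, 0], [20, -33, 0, -14.5, 0, -0.06, 0], [20, -41, 0, -18, 0, -0.075, 0], [20, -49, 0, -21.5, 0, -0.09, 0], [20, -56, -0.5, -25, 0, -0.102, 0], [20, -56, -0.5, -25, 0, -0.102, 0]]

```text
clock: 10.72
position: [567.5, 106.7, 51.1]
ee_rot: [0.993, 0.041, 0.114, -0.004]
contact_force: [-0.5, -0.9, -0.1]
gripper_width: 19.7
grasp_force: 0.0
```

```bash
python3 - <<'E'
from v import *
where();rel(-140,-13,130,3)
E
```

```text
t 10.725 box xyz [-59.7 -12.3  51.1] tilt 13.1 w 19.72401576407636 F [-0.5 -0.9 -0.1]
t 10.725 shift [-60.3   0.7 -95.1] rot [ 0.0004 -0.1771  0.0002]
```

>>> servo_tool:
  rows:
    - [[20, -12, 0, -8, 0, -0.05, 0], [20, -24, 0, -20, 0, -0.1, 0], [20, -36, 0, -40, 0, -0.15, 0], [20, -48, 0, -65, 0, -0.177, 0], [20, -60, 0, -95, 0, -0.177, 0], [20, -60, 0, -95, 0, -0.177, 0], [20, -60, 0, -95, 0, -0.177, 0], [20, -60, 0, -95, 0, -0.177, 0]]

```text
clock: 11.72
position: [487.6, 99.8, 128.7]
ee_rot: [0.999, 0.041, 0.025, -0.0]
contact_force: [-0.8, -0.1, -0.4]
gripper_width: 19.7
grasp_force: 0.0
```

```bash
python3 - <<'E'
from v import *
where();b=soap(58)[80:310,130:350,::-1]
a=arm.get_image('scene')[165:305,210:380,::-1]
cv2.imwrite('pics/c7.png',np.hstack([cv2.resize(a,(486,400),interpolation=2),cv2.resize(b,(314,400)[:1]+(400,),interpolation=2)]))
E
```

```text
t 11.725 box xyz [-139.9  -12.8  128.7] tilt 2.9 w 19.737117786091613 F [-0.8 -0.1 -0.4]
[230 167  34  25 688] [246.65406977 178.54651163]
left 42.5 18.0
right 34.8 -48.1
far 62.9 -17.7
near 12.9 -13.0
```

View pics/c7.png

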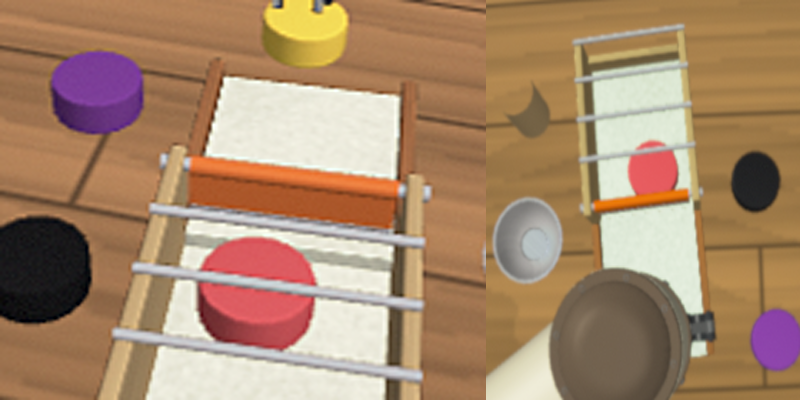

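The soap lies flat on the box floor past the flap, the flap hangs shut, and the arm is clear of everything. Handing in.

```bash
python3 -c "
from bench import arm
print(arm.job_done())"
```

```text
the job is handed in; nothing more can be done
None
```

The rose-red soap lies flat on the curing-box floor, its rear edge about 5–8 mm past the flap; the flap hangs shut, the black soap, tube and bowl were left alone, and the job was handed in about 12 s into the 48 s limit.

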